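# Assemble a sieve tower on its shaker

### The arm

A 7-joint arm with a two-finger parallel gripper is mounted at the origin on a cart in front of the work surface, level with it; the furniture and walls round the work are solid. World frame = base frame: x ahead of the robot, y to its left, z up, the work surface at z = 0. Lengths are in m, angles in rad, forces in N, time in s.
With the tool pointing down it reaches from about 0.425 to 0.875 m from the base axis. Payload 4.7 kg.
Tool frame: the origin (TCP) lies at the centre of the arm's flange, where the gripper is bolted on; the fingertips stand 182 mm ahead of it and the grasp point (between the pads) lies 164 mm ahead of it; x points along the fingers, y is the direction in which the jaws open and shut, and the axes are right-handed (so a half turn about x gives the same grasp; the last joint's range is limited). The gripper opens to 87 mm and grips with 3 to 60 N. Pads are 19 mm wide; open, the fingers measure 117 mm over their backs; the gripper's body (75 mm by 190 mm) begins 51 mm behind the grasp point.
Start: joints at [-1.322, 0.321, -0.07, 1.45, 0.023, 1.371, -0.057], TCP at [0.151, 0.632, 0.405] pointing down, gripper open.
Joint ranges: [-2.86, 2.86], [-0.3, 2.09], [-1.38, 1.24], [0.06, 2.45], [-1.56, 4.7], [0.09, 2.05], [-2.69, 2.69]. Speed limits (rad/s): [2.57, 2.57, 3.14, 3.14, 3.14, 3.14, 3.14].

### API

Orientations are given as a rotation vector (axis times angle).
In Python, from bench import ctrl gives the robot as it stands.
- The arm moves only by the shell command python3 -m crank 'ROWS' [FORCE]. ROWS is JSON, one flat list of numbers, 7 for each row, row after row: the shift along the tool's x, y, z in mm, then the turn, a rotation vector about the tool's x, y, z in rad, then the finger opening in mm, from 0 to 87. A call has exactly 5 rows; each row shifts and turns the commanded pose from where the row before left it, along the tool's axes as they then stand; what a row does not reach is not made up. A row lasts 1/8 s, in which the tool goes at most 62.5 mm and 10.7 degrees, less where a joint would pass 70% of its speed; a pose out of reach is approached as far as the arm can. A call with a gripper value outside its range is refused whole. The fingers move at their own pace and stop on an object; FORCE is the grip in N (left out, the last holds). Time passes only in rows, so rows that do not move let the fingers close, or fill a call up. It gives the time, the measured TCP pose, the force and the opening at its end, in the units of the state.
- ctrl.get_state(): the state, without advancing time (a new reading comes with each control period).
- ctrl.get_image(name): name is "scene" or "top" or "wrist"; returns the picture (480x640x3 uint8, red, green, blue); there is no depth.
- ctrl.camera_params(name): a dict with "K" (3x3 intrinsics, pixels), "world_to_cam" (4x4, takes a point from world to camera coordinates); the wrist camera has in their place "hand_eye" (4x4, takes a point from camera to tool coordinates, whose origin is the TCP and whose axes are the tool frame's). Camera axes: x right, y down, z forward; pixel columns grow to the right and rows downward; lengths in m; the calibration is good to about 2 mm. A picture is of the moment at which its call begins: read the wrist's pose just before it. camera_params takes no time and is no camera call.
- ctrl.close_job(): hands the job in, once; it reports no verdict.
Trained networks look in the newest picture that a camera, given by its name, has taken for a name from the list of things; names that differ only in an ending like _2 or _b are one class to them, and where a whole thing is asked for, a point or a joint stands for the part that bears it (a point fixed in the world has none). Each returns a list of dicts, best first, with "confidence" (0 to 1); they miss things now and then, are a little off and sometimes report something else, mostly with a low value. They report only what shows in the picture. A call takes as long as a camera call. They do not tell look-alikes from the thing itself.
- ctrl.regions_of(camera, target): "region" (480x640 bool, what is visible of it) and "at" ([column, row] in pixels, amid what is visible of it).
- ctrl.mark_of(camera, target): "at" ([column, row] in pixels: a listed point, or the origin of a listed thing).
The state is a dict: "time": time; "joint_positions": joint angles; "qd": joint speeds; "joint_torque": joint torques, N m; "position": TCP position; "tool_rot": TCP orientation; "ft_force": force on the tool from outside, world axes, zero at the start; "torque": the same for the moment, N m; "grip_width": opening from 0.0 (shut) to 1.0 (fully open).
Only numpy, scipy, OpenCV 4.12 (cv2) and the standard library are available. Lean on these libraries where they do the work, as an engineer would, in place of code of your own. Each camera call takes 0.05 s, during which the arm holds its last target.

### The job

Build the sieve tower on the shaker for the dried sample, from the bottom up: the pan into the shaker's collar, on it the fine-mesh sieve, then the coarse-mesh sieve, and the knobbed lid on top, each one upright and seated fully home in the one below. Leave the two bottles and the petri dish where they stand.

Things in the scene. Friction and masses are not known exactly. Their poses are not given: they have to be found in the camera images.
- shaker: sieve shaker: fixed low grey box, 104 (x) x 114 (y) mm, top 39 mm above the bench, with an upright round aluminium collar (61 mm outside, 56 mm mouth, 13 mm deep) in the middle, rim 52 mm above the origin. Origin: centre of underside; the dial faces -x. A seated pan's origin is 44 mm above this origin, on the same vertical
- pan: collecting pan: lowest of three drums, 62 mm outside diameter, 30 mm high, closed smooth floor 20 mm below the rim; round steel, origin: centre of underside, z up. Tapered 8 mm foot below (43 to 51 mm across) enters the 56 mm mouth beneath until the shoulder at z 8 mm rests on that rim. 56 mm mouth on top. Grasp across the drum (z 8 to 30 mm). 0.08 to 0.17 kg
- fine_sieve: fine sieve: drum, 62 mm outside diameter, 38 mm high, dense brownish nearly closed mesh 12 mm below the rim; round steel, origin: centre of underside, z up. Tapered 8 mm foot below (43 to 51 mm across) enters the 56 mm mouth beneath until the shoulder at z 8 mm rests on that rim. 56 mm mouth on top. Grasp across the drum (z 8 to 38 mm). Seated, its origin is 22 mm above the pan's. 0.09 to 0.18 kg
- coarse_sieve: coarse sieve: tallest drum, 62 mm outside diameter, 50 mm high, open see-through grid (9 mm pitch) 12 mm below the rim; round steel, origin: centre of underside, z up. Tapered 8 mm foot below (43 to 51 mm across) enters the 56 mm mouth beneath until the shoulder at z 8 mm rests on that rim. 56 mm mouth on top. Grasp across the drum (z 8 to 50 mm). Seated, its origin is 30 mm above the fine sieve's. 0.1 to 0.21 kg
- lid: lid: flat disc, 62 mm diameter, top at z 14 mm, with a black round knob in the middle, 18 mm across, z 14 to 34 mm; round steel, origin: centre of underside, z up. Tapered 8 mm foot below (43 to 51 mm across) enters the 56 mm mouth beneath until the shoulder at z 8 mm rests on that rim. Grasp the knob. Seated, its origin is 42 mm above the coarse sieve's. 0.07 to 0.14 kg
- bottle_tall: bystander: white reagent bottle with a red cap, 60 mm across, 120 mm high, on the right; origin at the centre of its underside
- bottle_small: bystander: pink reagent bottle with a white cap, 52 mm across, 100 mm high, at the back right; origin at the centre of its underside
- petri: bystander: closed white petri dish, 58 mm across, 15 mm high, on the left; origin at the centre of its underside. Left of it a tall oven with handles fills the bench (about y over 0.26 where x is over 0.40 m, 0.5 m high): keep the arm clear of it
Not all that is in view belongs to the job. Leave any orange or pink look-alike of the pan alone.

How it is judged:
By the outcome, as a careful person would: the job done as asked, in the order asked, and still so for the second after the job is handed in, with the robot touching nothing.
It also fails if it takes over 112 s, if anything falls off the work surface, if the arm or the gripper's body presses on something with over 40 N, if the wrist force passes 120 N, or if a joint passes its speed limit or range.

## Working session

There is one attempt and no reset: what is moved stays moved. The work goes in short steps, Python scripts to look and compute and a shell command to move; the robot and the scene stay as the last step left them, time stands still between calls to the robot, and variables do not carry over. Pictures are saved under pics/ and viewed, and the job is handed in when it is done.

```bash
ls; mkdir -p pics; python3 - <<'E'
from bench import ctrl
import cv2
s=ctrl.get_state(); print({k:s[k] for k in('time','position','tool_rot','grip_width','ft_force')})
for n in('scene','top','wrist'):
    im=ctrl.get_image(n); cv2.imwrite(f'pics/{n}0.png',im[:,:,::-1])
    print(n,ctrl.camera_params(n))
E
```

```text
pics
{'time': 0.0, 'position': array([0.15119288, 0.63195545, 0.40365826]), 'tool_rot': array([ 0.18277573,  1.5630632 , -0.1858066 ]), 'grip_width': 0.9971113535331114, 'ft_force': array([-0.03821946,  0.03177015,  0.36179189])}
scene {'K': array([[454.87467352,   0.        , 318.04259218],
       [  0.        , 454.87467352, 231.79159747],
       [  0.        ,   0.        ,   1.        ]]), 'world_to_cam': array([[-0.84052139, -0.54152751,  0.01648443,  0.45042322],
       [-0.34147971,  0.50590859, -0.79211622,  0.23745095],
       [ 0.42061311, -0.67141972, -0.61014766,  0.68122507],
       [ 0.        ,  0.        ,  0.        ,  1.        ]])}
top {'K': array([[487.85645648,   0.        , 318.95378086],
       [  0.        , 487.85645648, 238.20345543],
       [  0.        ,   0.        ,   1.        ]]), 'world_to_cam': array([[ 0.02340605, -0.99962041,  0.0145325 , -0.07672973],
       [-0.98541149, -0.02551958, -0.16826454,  0.57185225],
       [ 0.16857153, -0.01038209, -0.98563475,  1.14984204],
       [ 0.        ,  0.        ,  0.        ,  1.        ]])}
wrist {'K': array([[339.48762704,   0.        , 312.47421991],
       [  0.        , 339.48762704, 238.88801509],
       [  0.        ,   0.        ,   1.        ]]), 'hand_eye': array([[-4.85844862e-04, -2.49679833e-01,  9.68328325e-01,
         2.02756980e-02],
       [ 9.99999874e-01, -2.39939365e-04,  4.39868142e-04,
         8.07441433e-04],
       [ 1.22513879e-04,  9.68328417e-01,  2.49679918e-01,
        -6.85356376e-02],
       [ 0.00000000e+00,  0.00000000e+00,  0.00000000e+00,
         1.00000000e+00]])}
```

View pics/scene0.png

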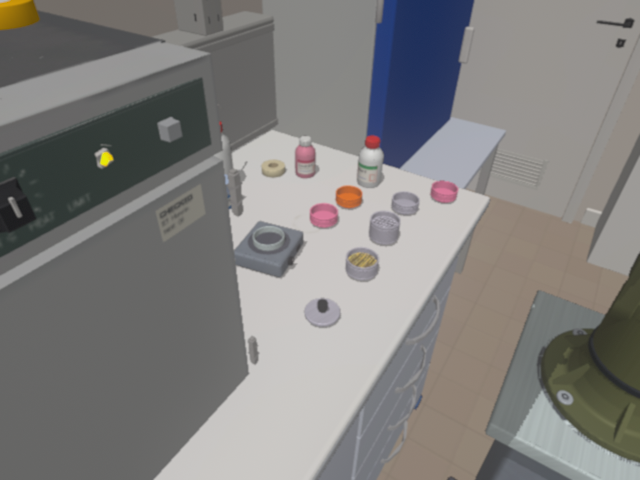

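View pics/top0.png

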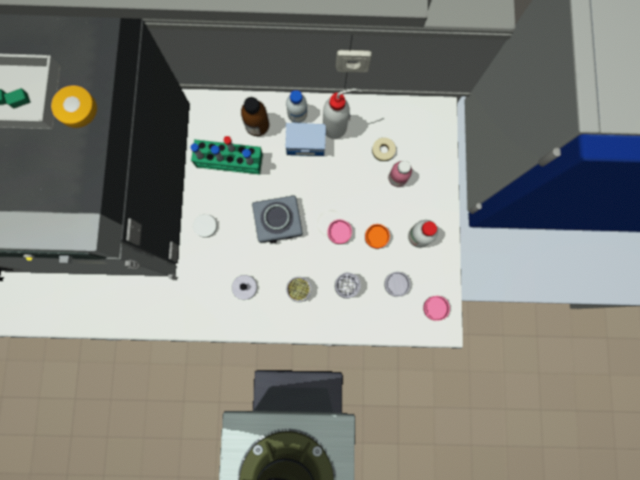

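View pics/wrist0.png

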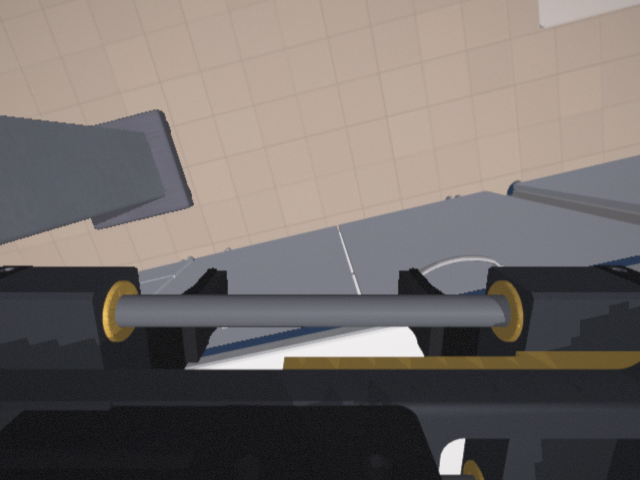

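```bash
cat > h.py <<'E'
from bench import ctrl
import numpy as np, cv2
from scipy.spatial.transform import Rotation as R
def cam(n,s=None):
    p=ctrl.camera_params(n)
    if 'world_to_cam' in p: return p['K'],np.array(p['world_to_cam'])
    T=np.eye(4);T[:3,:3]=R.from_rotvec(s['tool_rot']).as_matrix();T[:3,3]=s['position']
    return p['K'],np.linalg.inv(T@p['hand_eye'])
def ray(c,px):
    K,W=c; d=W[:3,:3].T@np.linalg.inv(K)@np.array([px[0],px[1],1.]); return -W[:3,:3].T@W[:3,3],d/np.linalg.norm(d)
def atz(c,px,z):
    o,d=ray(c,px); return o+d*(z-o[2])/d[2]
def tri(l):
    A=np.zeros((3,3));b=np.zeros(3);rs=[ray(c,p) for c,p in l]
    for o,d in rs:
        M=np.eye(3)-np.outer(d,d);A+=M;b+=M@o
    x=np.linalg.solve(A,b); return x,[float(np.linalg.norm((np.eye(3)-np.outer(d,d))@(x-o))) for o,d in rs]
def proj(c,X):
    K,W=c;X=np.atleast_2d(X);p=(W[:3,:3]@X.T).T+W[:3,3];q=(K@p.T).T;return q[:,:2]/q[:,2:]
def pose():
    s=ctrl.get_state();M=R.from_rotvec(s['tool_rot']).as_matrix();return s,M
E
python3 - <<'E'
from h import *
s,M=pose();print(M.round(3))
cs={n:cam(n) for n in('scene','top')}
ims={n:ctrl.get_image(n) for n in cs}
for t in('shaker','pan','fine_sieve','coarse_sieve','lid','petri','bottle_tall','bottle_small'):
    for n in cs:
        r=ctrl.mark_of(n,t)
        print(t,n,[(np.round(d['at'],1).tolist(),round(d['confidence'],2),atz(cs[n],d['at'],0)[:2].round(3).tolist()) for d in r[:4]])
top=ims['top'];sc=ims['scene']
a=cv2.resize(top[200:330,220:460],None,fx=3.3,fy=3.3,interpolation=cv2.INTER_CUBIC)
b=cv2.resize(sc[170:340,220:460],None,fx=3.3,fy=3.3,interpolation=cv2.INTER_CUBIC)
cv2.imwrite('pics/ca.png',a[:,:,::-1]);cv2.imwrite('pics/cb.png',b[:,:,::-1])
E
```

```text
[[-0.     0.233  0.973]
 [-0.001  0.973 -0.233]
 [-1.    -0.001  0.   ]]
shaker scene [([268.9, 257.6], 0.61, [0.62, 0.051])]
shaker top [([276.3, 216.7], 0.82, [0.635, 0.048])]
pan scene [([403.3, 211.6], 0.92, [0.463, -0.248]), ([346.9, 206.5], 0.8, [0.581, -0.193]), ([439.8, 198.6], 0.73, [0.413, -0.347]), ([325.0, 221.5], 0.7, [0.592, -0.115])]
pan top [([376.7, 237.6], 0.67, [0.587, -0.211]), ([392.6, 281.2], 0.58, [0.477, -0.252]), ([431.9, 307.0], 0.57, [0.414, -0.35]), ([339.7, 231.7], 0.57, [0.6, -0.116])]
fine_sieve scene [([364.4, 272.1], 0.82, [0.441, -0.018])]
fine_sieve top [([291.5, 291.7], 0.71, [0.444, 0.003])]
coarse_sieve scene [([386.9, 236.5], 0.81, [0.454, -0.143]), ([324.5, 315.0], 0.48, [0.447, 0.118])]
coarse_sieve top [([347.6, 287.8], 0.96, [0.457, -0.138])]
lid scene [([323.3, 317.8], 0.57, [0.445, 0.124])]
lid top [([242.9, 284.9], 0.96, [0.458, 0.125]), ([416.4, 234.3], 0.63, [0.599, -0.313])]
petri scene []
petri top [([204.6, 222.6], 0.77, [0.615, 0.231])]
bottle_tall scene [([367.7, 184.3], 0.69, [0.587, -0.307])]
bottle_tall top [([419.4, 233.7], 0.85, [0.6, -0.321])]
bottle_small scene [([303.5, 171.8], 0.66, [0.753, -0.268])]
bottle_small top [([395.4, 178.6], 0.78, [0.746, -0.26])]
```

View pics/ca.png

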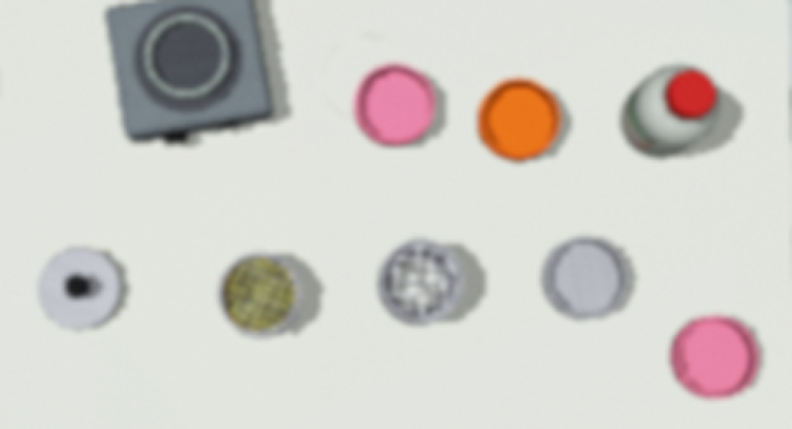

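View pics/cb.png

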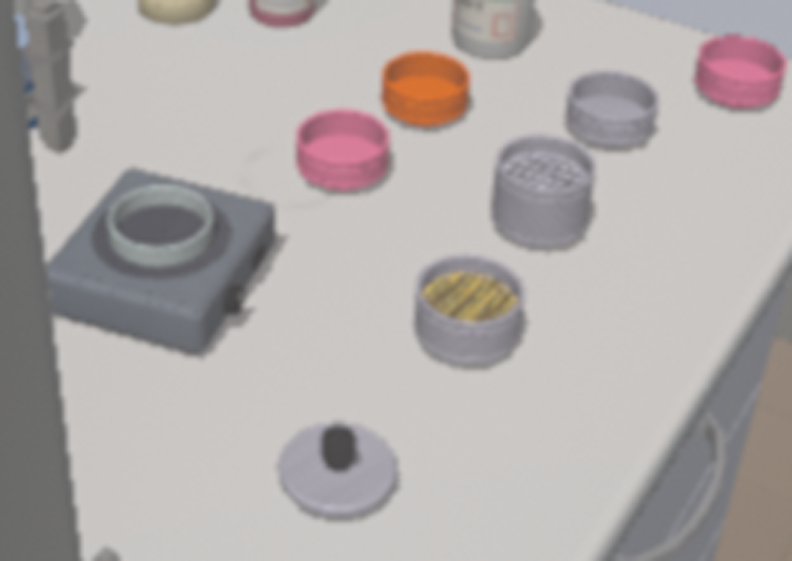

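```bash
cat > fit.py <<'E'
from h import *
from scipy.optimize import minimize
cs={n:cam(n) for n in('scene','top')}
prof={'pan':[(0,21.5),(8,25.5),(8,31),(30,31)],'fine_sieve':[(0,21.5),(8,25.5),(8,31),(38,31)],'coarse_sieve':[(0,21.5),(8,25.5),(8,31),(50,31)],'lid':[(0,21.5),(8,25.5),(8,31),(14,31),(14,9),(34,9)],
'shaker':None}
th=np.linspace(0,2*np.pi,48)
def sil(c,pr,x,y,z,S=4):
    m=np.zeros((480*S,640*S),np.uint8)
    for (z0,r0),(z1,r1) in zip(pr[:-1],pr[1:]):
        P=np.vstack([np.c_[x+r*np.cos(th)/1e3,y+r*np.sin(th)/1e3,np.full(48,z+h/1e3)] for h,r in((z0,r0),(z1,r1))])
        q=proj(c,P).astype(np.float32)*S+S/2
        cv2.fillConvexPoly(m,cv2.convexHull(q).astype(np.int32),1)
    return cv2.resize(m.astype(np.float32),(640,480),interpolation=cv2.INTER_AREA)
def fit(t,guess,views=('scene','top')):
    regs={}
    for n in views:
        ctrl.get_image(n)
        rs=ctrl.regions_of(n,t)
        g=proj(cs[n],[guess[0],guess[1],.02])[0]
        rs=[r for r in rs if np.hypot(*(np.array(r['at'])-g))<22]
        if rs: regs[n]=rs[0]['region'].astype(np.float32); print(t,n,round(rs[0]['confidence'],2),int(regs[n].sum()))
    def cost(p,ns):
        c=0
        for n in ns:
            s=sil(cs[n],prof[t],p[0],p[1],p[2]); c+=1-np.minimum(s,regs[n]).sum()/np.maximum(s,regs[n]).sum()
        return c
    for ns in ([list(regs)] if len(regs)>1 else [])+[[n] for n in regs]:
        zf=len(ns)>1
        x0=list(guess)+([0.0] if zf else [])
        f=lambda p:cost([p[0],p[1],p[2] if zf else 0.0],ns)
        sx=np.array([x0]+[np.array(x0)+d for d in np.eye(len(x0))*.01])
        r=minimize(f,x0,method='Nelder-Mead',options=dict(initial_simplex=sx,xatol=2e-4,fatol=1e-4))
        print('  ',ns,r.x.round(4),round(r.fun,3))
E
python3 - <<'E'
from fit import *
for t,g in dict(pan=(.465,-.25),fine_sieve=(.443,-.01),coarse_sieve=(.455,-.14),lid=(.452,.124)).items(): fit(t,g)
E
```

```text
pan scene 0.87 516
   ['scene'] [ 0.4672 -0.2602] 0.073
fine_sieve scene 0.8 925
fine_sieve top 0.78 536
   ['scene', 'top'] [ 0.4476 -0.014   0.001 ] 0.113
   ['scene'] [ 0.447  -0.0159] 0.038
   ['top'] [ 0.4486 -0.0135] 0.038
coarse_sieve scene 0.64 888
coarse_sieve top 0.94 359
   ['scene', 'top'] [ 0.4595 -0.1331  0.0005] 0.434
   ['scene'] [ 0.4592 -0.135 ] 0.045
   ['top'] [ 0.4611 -0.1325] 0.353
lid scene 0.64 782
lid top 0.64 443
   ['scene', 'top'] [ 0.4501  0.1217 -0.0011] 0.228
   ['scene'] [0.4489 0.1212] 0.093
   ['top'] [0.4516 0.1227] 0.125
```

```bash
python3 -m crank '[-60,0,0,0,0,0,87, -60,0,0,0,0,0,87, -60,0,0,0,0,0,87, -60,0,0,0,0,0,87, -60,0,0,0,0,0,87]' 20
```

```text
time: 2.48
position: [0.1511, 0.6314, 0.7073]
tool_rot: [0.186, 1.563, -0.183]
ft_force: [0.3, 1.1, 0.1]
grip_width: 1.005
```

```bash
python3 -m crank '[0,-46,40,0,0,0,87, 0,-46,40,0,0,0,87, 0,-46,40,0,0,0,87, 0,-46,40,0,0,0,87, 0,-46,40,0,0,0,87]'
```

```text
time: 3.1
position: [0.2929, 0.3597, 0.705]
tool_rot: [0.185, 1.562, -0.184]
ft_force: [0.0, 0.7, -0.1]
grip_width: 1.001
```

```bash
python3 -m crank '[0,-46,40,0,0,0,87, 0,-46,40,0,0,0,87, 0,-46,40,0,0,0,87, 0,-46,40,-0.12,0,0,87, 0,-40,46,-0.115,0,0,87]'; python3 - <<'E'
from h import *
s,M=pose();im=ctrl.get_image('wrist');cv2.imwrite('pics/w1.png',im[:,:,::-1]);print(s['position'],M.round(3))
E
```

```text
time: 3.72
position: [0.4461, 0.0978, 0.7058]
tool_rot: [-0.001, 1.569, 0.005]
ft_force: [1.2, 1.4, -0.1]
grip_width: 0.996
[0.44609489 0.0977677  0.70582408] [[ 0.002 -0.004  1.   ]
 [ 0.002  1.     0.004]
 [-1.     0.002  0.002]]
```

View pics/w1.png

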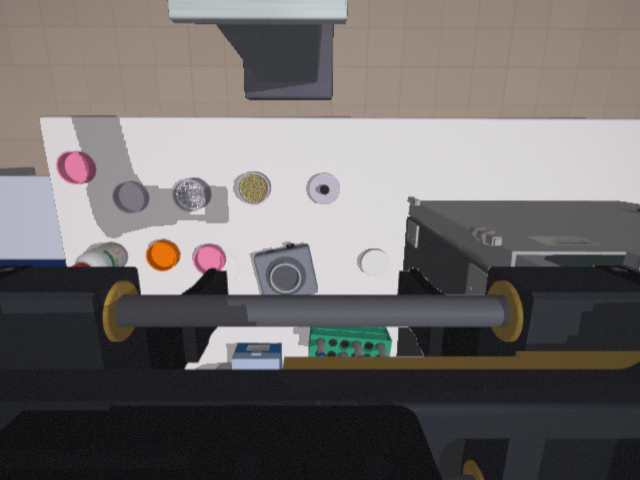

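```bash
python3 -m crank '[46,-16,38,0,0,0,87, 46,-16,38,0,0,0,87, 46,-16,38,0,0,0,87, 46,-16,38,0,0,0,87, 46,-16,38,0,0,0,87]'; cat > wl.py <<'E'
from h import *
import sys
s,M=pose();im=ctrl.get_image('wrist');cv2.imwrite(sys.argv[1],im[:,:,::-1]);print(s['position'].round(4).tolist(),s['tool_rot'].round(4).tolist())
E
python3 wl.py pics/w2.png
```

```text
time: 4.4
position: [0.6372, 0.0209, 0.4734]
tool_rot: [0.0, 1.57, 0.001]
ft_force: [1.3, 1.2, 1.8]
grip_width: 1.001
[0.6372, 0.0209, 0.4734] [0.0003, 1.5702, 0.001]
```

View pics/w2.png

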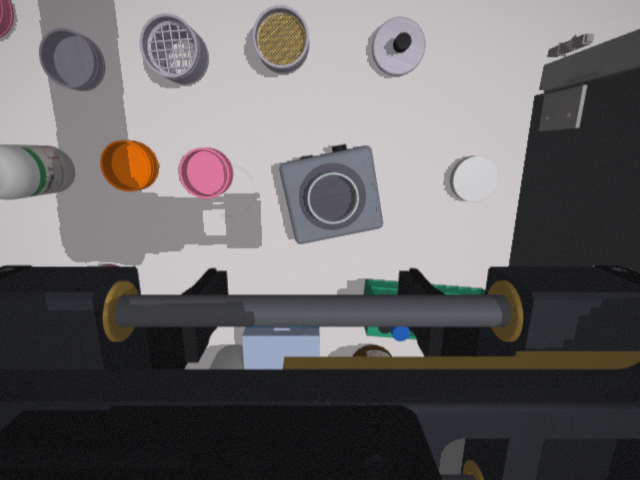

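```bash
cat > ring.py <<'E'
from h import *
from scipy.optimize import minimize
def ringfit(views,x0,rs,zfree=True,span=.012):
    # views: list of (cam,gray img); rs=(bright r, inner r, outer r) m
    th=np.linspace(0,2*np.pi,120,endpoint=False)
    def samp(c,g,x,y,z,r):
        q=proj(c,np.c_[x+r*np.cos(th),y+r*np.sin(th),np.full(120,z)]).astype(np.float32)
        return cv2.remap(g,q[:,0].copy(),q[:,1].copy(),cv2.INTER_LINEAR).ravel()
    def f(p):
        z=p[2] if zfree else x0[2]
        return -sum(np.mean(np.clip(2*samp(c,g,p[0],p[1],z,rs[0])-samp(c,g,p[0],p[1],z,rs[1])-samp(c,g,p[0],p[1],z,rs[2]),-60,60)) for c,g in views)
    best=None
    rng=np.random.default_rng(0)
    for k in range(60):
        s=np.array(x0)+rng.uniform(-span,span,3)
        if not zfree: s=s[:2]
        r=minimize(f,s,method='Nelder-Mead',options=dict(xatol=1e-4,fatol=1e-2))
        if best is None or r.fun<best.fun: best=r
    return best.x.round(4),round(best.fun,1)
E
cat > shots.py <<'E'
import pickle
from h import *
S1=dict(position=np.array([0.44609489,0.0977677,0.70582408]),tool_rot=R.from_matrix([[0.002,-0.004,1],[0.002,1,.004],[-1,.002,.002]]).as_rotvec())
S2=dict(position=np.array([0.6372,0.0209,0.4734]),tool_rot=np.array([.0003,1.5702,.001]))
g=lambda f:cv2.GaussianBlur(cv2.cvtColor(cv2.imread(f),cv2.COLOR_BGR2GRAY),(0,0),.7).astype(np.float32)
V={'w1':(cam('wrist',S1),g('pics/w1.png')),'w2':(cam('wrist',S2),g('pics/w2.png')),'top':(cam('top'),g('pics/top0.png')),'scene':(cam('scene'),g('pics/scene0.png'))}
E
python3 - <<'E'
from ring import *;from shots import *
x0=(.625,.045,.05);rs=(.0293,.026,.0335)
print('all',ringfit(list(V.values()),x0,rs))
print('w12',ringfit([V['w1'],V['w2']],x0,rs))
print('w2top',ringfit([V['w2'],V['top'],V['scene']],x0,rs))
for k in V: print(k,ringfit([V[k]],(.625,.045,.052),rs,False))
E
```

```text
all (array([0.6238, 0.0457, 0.0502]), np.float64(-171.4))
w12 (array([0.6245, 0.0463, 0.0474]), np.float64(-119.3))
w2top (array([0.6237, 0.0455, 0.0508]), np.float64(-116.4))
w1 (array([0.6227, 0.0466]), np.float64(-59.2))
w2 (array([0.6226, 0.0454]), np.float64(-60.0))
top (array([0.6249, 0.0447]), np.float64(-39.7))
scene (array([0.6224, 0.0464]), np.float64(-24.1))
```

```bash
python3 - <<'E'
import fit
from fit import *
s,M=pose(); fit.cs['wrist']=cam('wrist',s)
for t,g in dict(pan=(.465,-.258),fine_sieve=(.447,-.015),coarse_sieve=(.46,-.134),lid=(.45,.122)).items(): fit.fit(t,g,('scene','wrist'))
E
```

```text
Traceback (most recent call last):
AttributeError: 'function' object has no attribute 'cs'
```

```bash
python3 - <<'E'
from fit import *
s,M=pose(); cs['wrist']=cam('wrist',s)
for t,g in dict(pan=(.465,-.258),fine_sieve=(.447,-.015),coarse_sieve=(.46,-.134),lid=(.45,.122)).items(): fit(t,g,('scene','wrist'))
E
```

```text
pan wrist 0.81 3174
   ['wrist'] [ 0.4696 -0.2564] 0.041
fine_sieve scene 0.9 893
fine_sieve wrist 0.63 3089
   ['scene', 'wrist'] [ 0.4479 -0.0172 -0.0024] 0.1
   ['scene'] [ 0.4472 -0.0161] 0.064
   ['wrist'] [ 0.4487 -0.0167] 0.044
coarse_sieve scene 0.61 924
coarse_sieve wrist 0.81 3056
   ['scene', 'wrist'] [ 0.4595 -0.1347 -0.    ] 0.243
   ['scene'] [ 0.4592 -0.1357] 0.039
   ['wrist'] [ 0.4608 -0.1328] 0.196
lid scene 0.8 851
lid wrist 0.74 2398
   ['scene', 'wrist'] [ 0.4522  0.118  -0.0042] 0.123
   ['scene'] [0.4505 0.1213] 0.041
   ['wrist'] [0.453  0.1157] 0.09
```

```bash
python3 -m crank '[24,-46,-29,0,0,0,87, 24,-46,-29,0,0,0,87, 24,-46,-29,0,0,0,87, 24,-46,-29,0,0,0,87, 24,-46,-29,0,0,0,87]'; python3 -m crank '[20,-40,-20,0,0,0,87, 20,-9,-4,0,0,0,87, 10,0,0,0,0,0,87, 0,0,0,0,0,0,87, 0,0,0,0,0,0,87]';python3 wl.py pics/w3.png
```

```text
time: 5.88
position: [0.49, -0.2106, 0.3542]
tool_rot: [-0.0, 1.57, 0.001]
ft_force: [-0.0, 0.1, -0.0]
grip_width: 1.001
time: 6.5
position: [0.4682, -0.2574, 0.3054]
tool_rot: [-0.002, 1.57, 0.002]
ft_force: [-0.2, -0.0, 0.9]
grip_width: 0.997
[0.4682, -0.2574, 0.3054] [-0.0019, 1.5698, 0.0016]
```

View pics/w3.png

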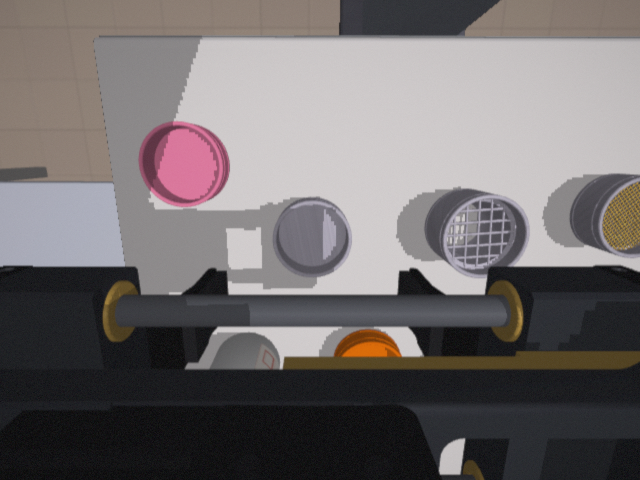

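```bash
cat > chk.py <<'E'
from fit import *
import sys
s,M=pose(); cs['wrist']=cam('wrist',s);print(s['position'].round(4))
fit(sys.argv[1],(float(sys.argv[2]),float(sys.argv[3])),('wrist',))
E
python3 chk.py pan .4685 -.2575
python3 -m crank '[40,0,0,0,0,0,87, 40,0,0,0,0,0,87, 20,0,0,0,0,0,87, 10,0,0,0,0,0,87, 8,0,0,0,0,0,87]'
```

```text
[ 0.4681 -0.2575  0.3055]
pan wrist 0.8 4989
   ['wrist'] [ 0.4663 -0.2569] 0.019
time: 7.28
position: [0.4679, -0.2585, 0.1872]
tool_rot: [-0.001, 1.569, -0.0]
ft_force: [0.4, -0.1, 0.0]
grip_width: 1.001
```

```bash
python3 -m crank '[0,0,-1.5,0,0,0,87, 0,0,0,0,0,0,50, 0,0,0,0,0,0,50, 0,0,0,0,0,0,50, 0,0,0,0,0,0,50]' 30;  python3 -m crank '[0,0,0,0,0,0,50, -20,0,0,0,0,0,50, -50,0,0,0,0,0,50, -50,0,0,0,0,0,50, -20,0,0,0,0,0,50]';python3 wl.py pics/w4.png
```

```text
time: 7.9
position: [0.466, -0.2582, 0.1871]
tool_rot: [-0.0, 1.57, 0.0]
ft_force: [-1.1, 1.3, 1.7]
grip_width: 0.699
time: 8.52
position: [0.466, -0.2593, 0.3308]
tool_rot: [-0.0, 1.566, -0.001]
ft_force: [-0.5, -0.4, -2.2]
grip_width: 0.7
[0.466, -0.2593, 0.3308] [-0.0004, 1.5656, -0.0014]
```

View pics/w4.png

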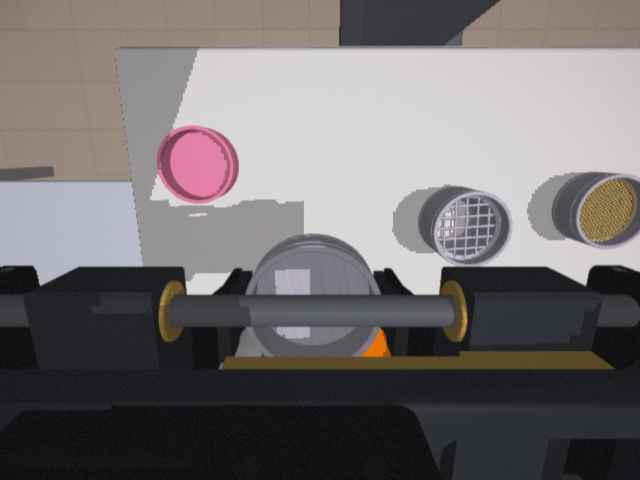

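```bash
python3 -m crank '[0,53,27,0,0,0,50, 0,53,27,0,0,0,50, 0,53,27,0,0,0,50, 0,53,27,0,0,0,50, 0,53,27,0,0,0,50]'; python3 -m crank '[10,38,20,0,0,0,50, 20,2,2,0,0,0,50, 20,0,0,0,0,0,50, 10,0,0,0,0,0,50, 10,0,0,0,0,0,50]'; python3 -c "
from h import *
s,M=pose();print(s['position'],M.round(4))"
```

```text
time: 9.2
position: [0.6011, 0.0084, 0.3268]
tool_rot: [-0.0, 1.571, -0.0]
ft_force: [0.5, -0.8, -1.8]
grip_width: 0.708
time: 9.82
position: [0.6224, 0.0453, 0.2564]
tool_rot: [0.002, 1.571, -0.002]
ft_force: [-0.1, -0.8, -1.4]
grip_width: 0.706
[0.62241786 0.0452741  0.25638119] [[ 1.0e-04  2.1e-03  1.0e+00]
 [-2.0e-04  1.0e+00 -2.1e-03]
 [-1.0e+00 -2.0e-04  1.0e-04]]
```

Over the collar; check with the scene camera before lowering.

```bash
python3 -m crank '[0,0,1,0,0,0,50, 8,0,0,0,0,0,50, 0,0,0,0,0,0,50, 0,0,0,0,0,0,50, 0,0,0,0,0,0,50]'; cat > sc.py <<'E'
from h import *
import sys
o=[]
for n,(c0,c1,r0,r1) in dict(scene=(190,350,150,300),top=(200,360,130,280)).items():
    im=ctrl.get_image(n); o.append(cv2.resize(im[r0:r1,c0:c1],None,fx=2.5,fy=2.5,interpolation=cv2.INTER_CUBIC))
cv2.imwrite(sys.argv[1],np.hstack(o)[:,:,::-1])
s,M=pose();print(s['position'].round(4),s['time'])
E
python3 sc.py pics/s1.png
```

```text
time: 10.45
position: [0.6238, 0.0469, 0.2491]
tool_rot: [-0.0, 1.57, 0.0]
ft_force: [-0.6, 0.3, -1.3]
grip_width: 0.706
[0.6238 0.0469 0.249 ] 10.55
```

View pics/s1.png

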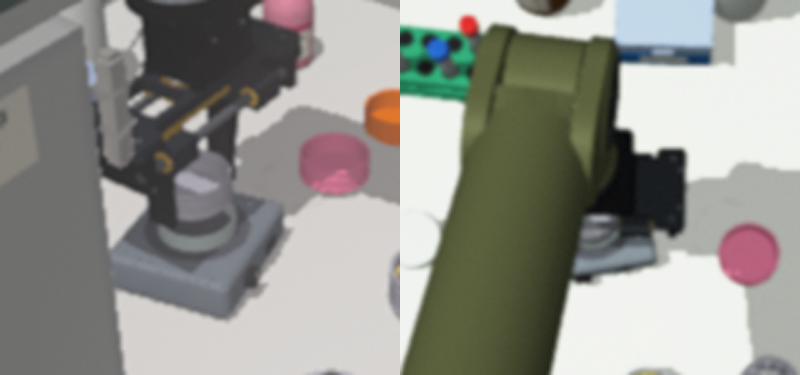

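```bash
python3 -m crank '[6,0,0,0,0,0,50, 5,0,0,0,0,0,50, 3,0,0,0,0,0,50, 2,0,0,0,0,0,50, 0,0,0,0,0,0,50]'; python3 -m crank '[1,0,0,0,0,0,50, 1,0,0,0,0,0,50, 0.5,0,0,0,0,0,50, 0,0,0,0,0,0,50, 0,0,0,0,0,0,50]'
```

```text
time: 11.18
position: [0.6237, 0.0467, 0.234]
tool_rot: [0.0, 1.571, 0.0]
ft_force: [-3.9, 0.4, 8.4]
grip_width: 0.705
time: 11.8
position: [0.6241, 0.0458, 0.231]
tool_rot: [-0.0, 1.569, -0.001]
ft_force: [-0.9, -4.0, 5.7]
grip_width: 0.706
```

```bash
python3 -m crank '[0,0,0,0,0,0,87, 0,0,0,0,0,0,87, 0,0,0,0,0,0,87, -20,0,0,0,0,0,87, -40,0,0,0,0,0,87]'; python3 -m crank '[-40,-13,-35,0,0,0,87, -30,-13,-35,0,0,0,87, 0,-13,-35,0,0,0,87, 0,-13,-35,0,0,0,87, 0,-10,-33,0,0,0,87]'; python3 sc.py pics/s2.png
```

```text
time: 12.42
position: [0.6231, 0.047, 0.2904]
tool_rot: [-0.001, 1.574, -0.0]
ft_force: [0.7, -0.2, -0.2]
grip_width: 0.998
time: 13.05
position: [0.4497, -0.0163, 0.3615]
tool_rot: [0.002, 1.569, 0.0]
ft_force: [0.2, -0.4, 0.5]
grip_width: 0.997
[ 0.4484 -0.017   0.3613] 13.15
```

View pics/s2.png

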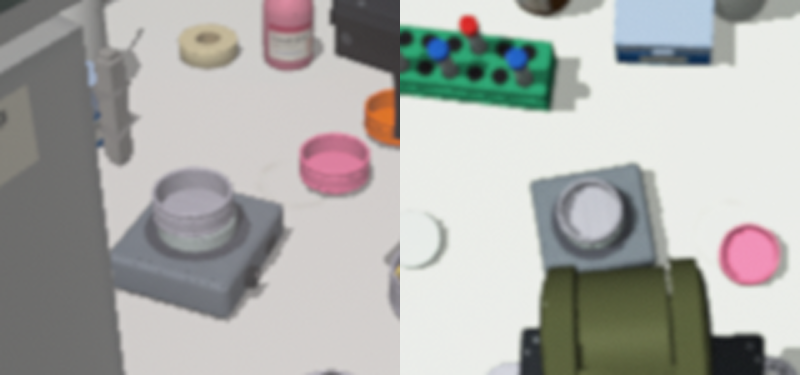

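```bash
python3 chk.py fine_sieve .448 -.016; python3 wl.py pics/w5.png; python3 - <<'E'
from fit import *
def ff(n,t,g,z):
    rs=[r for r in ctrl.regions_of(n,t) if np.hypot(*(np.array(r['at'])-proj(cs[n],[g[0],g[1],z+.02])[0]))<15]
    if not rs: print('none');return
    m=rs[0]['region'].astype(np.float32)
    f=lambda p:1-np.minimum(s:=sil(cs[n],prof[t][2:],p[0],p[1],z),m).sum()/np.maximum(s,m).sum()
    r=minimize(f,g,method='Nelder-Mead',options=dict(initial_simplex=[g,(g[0]+.008,g[1]),(g[0],g[1]+.008)]));print(n,r.x.round(4),round(r.fun,3))
for n in('scene','top'): ff(n,'pan',(.623,.046),.044)
E
```

```text
[ 0.4484 -0.017   0.3613]
fine_sieve wrist 0.86 3577
   ['wrist'] [ 0.4464 -0.0132] 0.041
[0.4508, -0.0155, 0.3616] [0.002, 1.568, 0.0016]
none
top [0.6274 0.0453] 0.051
```

View pics/w5.png

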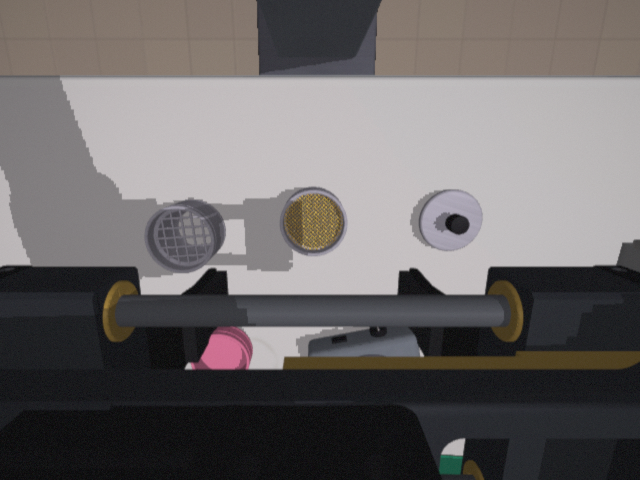

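```bash
python3 -m crank '[50,0,-2,0,0,0,87, 50,0,0,0,0,0,87, 45,0,0,0,0,0,87, 16,0,0,0,0,0,87, 10,0,0,0,0,0,87]'; python3 -m crank '[0,0,0,0,0,0,50, 0,0,0,0,0,0,50, 0,0,0,0,0,0,50, 0,0,0,0,0,0,50, 0,0,0,0,0,0,50]' 30
```

```text
time: 14.02
position: [0.4495, -0.0151, 0.1891]
tool_rot: [-0.001, 1.571, -0.0]
ft_force: [0.5, -0.4, -0.2]
grip_width: 1.003
time: 14.65
position: [0.4493, -0.0151, 0.1901]
tool_rot: [0.001, 1.569, 0.001]
ft_force: [-1.3, 0.7, 6.3]
grip_width: 0.705
```

```bash
python3 -m crank '[-20,0,0,0,0,0,50, -50,0,0,0,0,0,50, -60,0,0,0,0,0,50, -10,0,0,0,0,0,50, 0,0,0,0,0,0,50]'; python3 wl.py pics/w6.png;  python3 -m crank '[0,15,44,0,0,0,50, 0,15,44,0,0,0,50, 0,15,44,0,0,0,50, 0,15.5,43,0,0,0,50, 0,0,0,0,0,0,50]'
```

```text
time: 15.28
position: [0.4486, -0.0152, 0.3293]
tool_rot: [0.0, 1.57, 0.001]
ft_force: [-0.3, -0.3, -1.6]
grip_width: 0.703
[0.4486, -0.0152, 0.3293] [0.0005, 1.57, 0.0012]
time: 15.95
position: [0.625, 0.0475, 0.3247]
tool_rot: [-0.005, 1.576, -0.001]
ft_force: [-1.0, -0.6, -1.7]
grip_width: 0.707
```

View pics/w6.png

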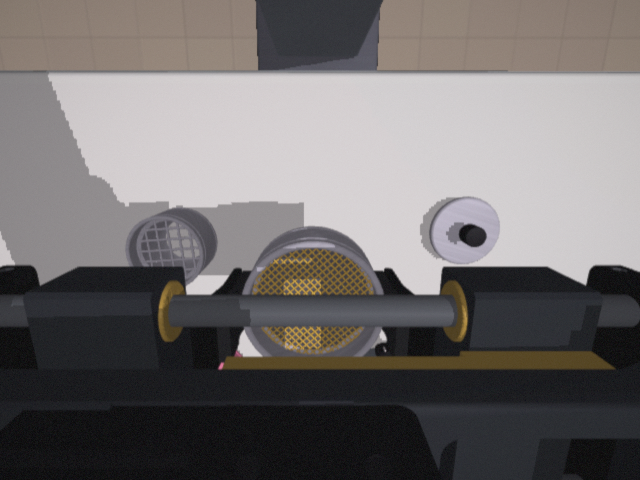

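```bash
python3 -m crank '[20,-1,0,0,0,0,50, 25,0,0,0,0,0,50, 5,0,0,0,0,0,50, 0,0,0,0,0,0,50, 0,0,0,0,0,0,50]'; python3 sc.py pics/s3.png
```

```text
time: 16.58
position: [0.6238, 0.0441, 0.2802]
tool_rot: [0.001, 1.569, 0.0]
ft_force: [0.9, 0.0, -1.5]
grip_width: 0.708
[0.6239 0.0443 0.2803] 16.675
```

View pics/s3.png

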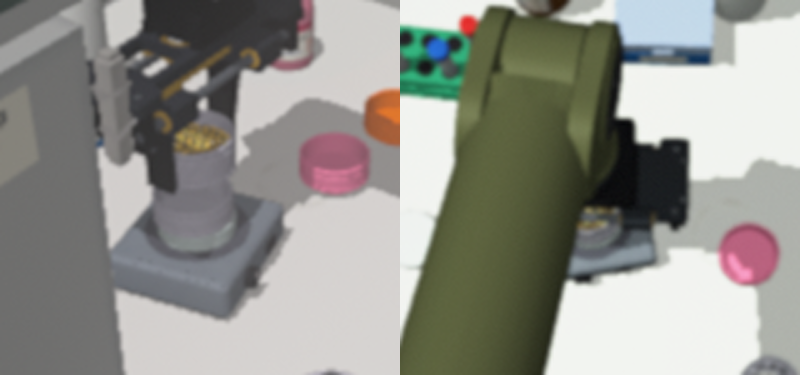

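```bash
python3 -m crank '[7,1.5,0,0,0,0,50, 6,0,0,0,0,0,50, 4,0,0,0,0,0,50, 3,0,0,0,0,0,50, 2,0,0,0,0,0,50]'; python3 -m crank '[1,0,0,0,0,0,50, 1,0,0,0,0,0,50, 0.5,0,0,0,0,0,50, 0,0,0,0,0,0,50, 0,0,0,0,0,0,50]'
```

```text
time: 17.3
position: [0.6238, 0.0457, 0.2571]
tool_rot: [-0.0, 1.571, 0.0]
ft_force: [1.0, 0.8, -0.9]
grip_width: 0.709
time: 17.92
position: [0.624, 0.0456, 0.2562]
tool_rot: [0.001, 1.57, 0.001]
ft_force: [-2.0, -0.3, 5.4]
grip_width: 0.712
```

Contact at 0.2562 (predicted 0.256). Release and go to the coarse sieve (0.460, -0.134).

```bash
python3 -m crank '[0,0,0,0,0,0,87, 0,0,0,0,0,0,87, 0,0,0,0,0,0,87, -20,0,0,0,0,0,87, -50,0,0,0,0,0,87]'; python3 -m crank '[-30,-36,-33,0,0,0,87, -20,-36,-33,0,0,0,87, 0,-36,-33,0,0,0,87, 0,-36,-33,0,0,0,87, 0,-36,-32,0,0,0,87]'; python3 sc.py pics/s4.png; python3 wl.py pics/w7.png;python3 chk.py coarse_sieve .46 -.134
```

```text
time: 18.55
position: [0.6228, 0.0461, 0.3243]
tool_rot: [-0.001, 1.575, -0.001]
ft_force: [0.3, 1.3, 0.5]
grip_width: 1.0
time: 19.18
position: [0.4586, -0.1361, 0.3759]
tool_rot: [0.001, 1.569, 0.0]
ft_force: [-0.1, -0.8, 0.0]
grip_width: 1.001
[ 0.4566 -0.1397  0.3759] 19.275
[0.4566, -0.1397, 0.3759] [0.0083, 1.5696, -0.0045]
[ 0.4583 -0.1371  0.3761]
coarse_sieve wrist 0.82 2802
   ['wrist'] [ 0.4591 -0.1322] 0.247
```

View pics/s4.png

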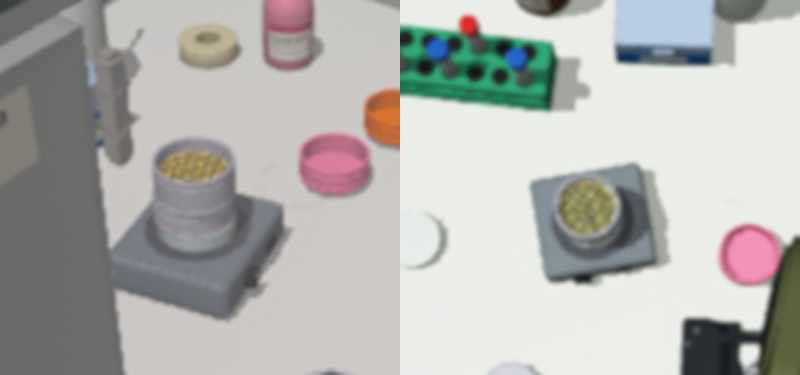

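View pics/w7.png

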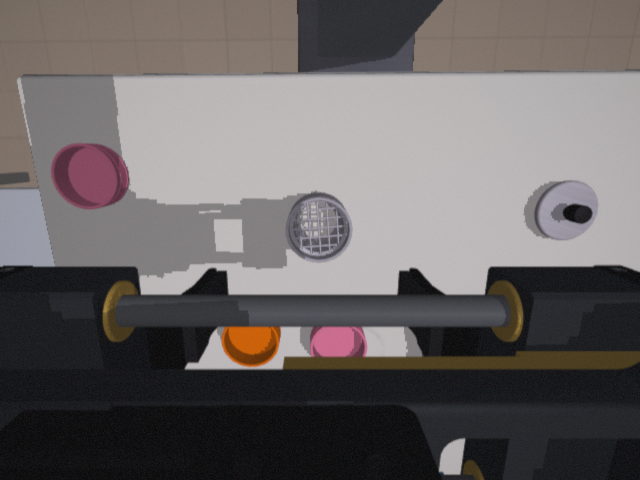

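```bash
python3 -m crank '[50,3.5,1,0,0,0,87, 50,0,0,0,0,0,87, 20,0,0,0,0,0,87, 0,0,0,0,0,0,87, 0,0,0,0,0,0,87]'; python3 wl.py pics/w8.png; python3 chk.py coarse_sieve .46 -.134
```

```text
time: 20.05
position: [0.4618, -0.1303, 0.2557]
tool_rot: [-0.002, 1.569, 0.001]
ft_force: [0.2, 0.2, -0.3]
grip_width: 0.999
[0.4618, -0.1303, 0.2557] [-0.0016, 1.5694, 0.0006]
[ 0.4618 -0.1305  0.256 ]
coarse_sieve wrist 0.88 6951
   ['wrist'] [ 0.4586 -0.1324] 0.264
```

View pics/w8.png

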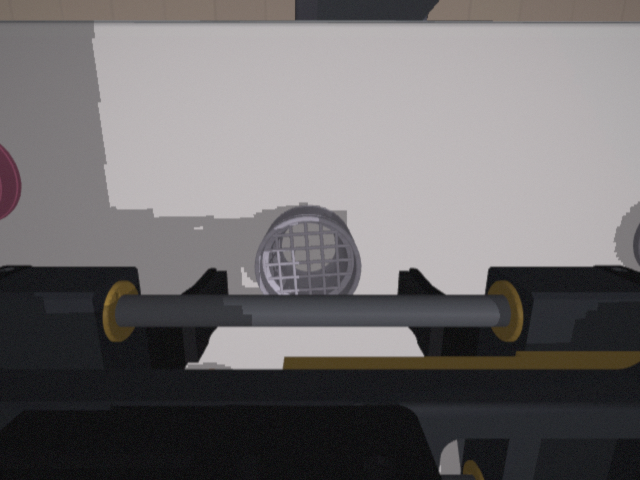

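```bash
python3 -m crank '[25,-2,-1.5,0,0,0,87, 20,0,0,0,0,0,87, 8,0,0,0,0,0,87, 5,0,0,0,0,0,87, 0,0,0,0,0,0,87]'; python3 -m crank '[0,0,0,0,0,0,50, 0,0,0,0,0,0,50, 0,0,0,0,0,0,50, 0,0,0,0,0,0,50, 0,0,0,0,0,0,50]' 30
```

```text
time: 20.82
position: [0.4595, -0.1328, 0.1971]
tool_rot: [-0.0, 1.57, 0.0]
ft_force: [0.0, -0.6, -0.4]
grip_width: 1.0
time: 21.45
position: [0.4594, -0.1327, 0.197]
tool_rot: [-0.0, 1.57, 0.0]
ft_force: [-0.2, -0.7, 2.7]
grip_width: 0.708
```

```bash
python3 -m crank '[-20,0,0,0,0,0,50, -50,0,0,0,0,0,50, -60,0,0,0,0,0,50, -35,0,0,0,0,0,50, 0,0,0,0,0,0,50]'; python3 wl.py pics/w9.png;  python3 -m crank '[0,36,33,0,0,0,50, 0,36,33,0,0,0,50, 0,36,33,0,0,0,50, 0,36,33,0,0,0,50, 0,34.5,32.5,0,0,0,50]';python3 -m crank '[20,0,0,0,0,0,50, 17,0,0,0,0,0,50, 5,0,0,0,0,0,50, 0,0,0,0,0,0,50, 0,0,0,0,0,0,50]'; python3 sc.py pics/s5.png
```

```text
time: 22.08
position: [0.46, -0.1331, 0.364]
tool_rot: [0.001, 1.565, 0.002]
ft_force: [-0.2, -0.6, -1.3]
grip_width: 0.706
[0.46, -0.1331, 0.364] [0.0008, 1.5652, 0.0017]
time: 22.75
position: [0.6241, 0.0471, 0.3585]
tool_rot: [-0.001, 1.575, -0.001]
ft_force: [0.7, -0.5, -0.4]
grip_width: 0.705
time: 23.38
position: [0.6237, 0.0452, 0.3207]
tool_rot: [0.001, 1.569, 0.0]
ft_force: [0.5, -0.6, -0.9]
grip_width: 0.704
[0.6238 0.0455 0.3207] 23.475
```

View pics/w9.png

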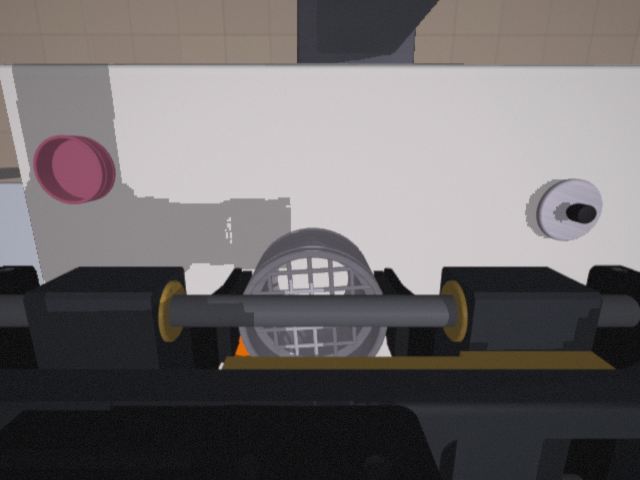

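View pics/s5.png

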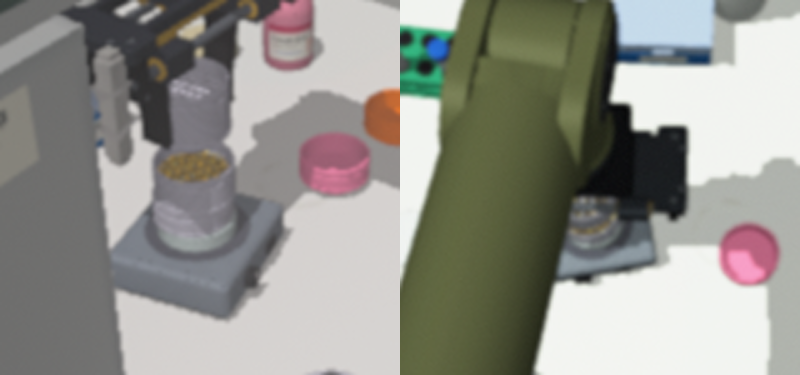

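```bash
python3 -m crank '[9,0.5,0,0,0,0,50, 8,0,0,0,0,0,50, 5,0,0,0,0,0,50, 3,0,0,0,0,0,50, 2,0,0,0,0,0,50]'; python3 -m crank '[1,0,0,0,0,0,50, 1,0,0,0,0,0,50, 0.5,0,0,0,0,0,50, 0,0,0,0,0,0,50, 0,0,0,0,0,0,50]'
```

```text
time: 24.1
position: [0.6238, 0.0463, 0.2929]
tool_rot: [-0.0, 1.571, 0.0]
ft_force: [-2.0, 0.4, 7.2]
grip_width: 0.708
time: 24.72
position: [0.6239, 0.046, 0.2928]
tool_rot: [0.001, 1.57, 0.001]
ft_force: [-5.2, -0.2, 12.3]
grip_width: 0.709
```

```bash
python3 -m crank '[0,0,0,0,0,0,87, 0,0,0,0,0,0,87, 0,0,0,0,0,0,87, -20,0,0,0,0,0,87, -50,0,0,0,0,0,87]'; python3 -m crank '[-40,0,-10,0,0,0,87, 0,18,-41,0,0,0,87, 0,18,-41,0,0,0,87, 0,18,-41,0,0,0,87, 0,18,-40,0,0,0,87]'; python3 -m crank '[20,0,0,0,0,0,87, 20,0,0,0,0,0,87, 10,0,0,0,0,0,87, 0,0,0,0,0,0,87, 0,0,0,0,0,0,87]';  python3 sc.py pics/s6.png; python3 wl.py pics/w10.png;python3 chk.py lid .451 .121
```

```text
time: 25.35
position: [0.623, 0.0467, 0.3598]
tool_rot: [-0.001, 1.575, -0.001]
ft_force: [0.7, 0.9, 0.6]
grip_width: 0.996
time: 25.98
position: [0.4496, 0.1182, 0.4014]
tool_rot: [0.002, 1.569, 0.001]
ft_force: [-0.2, 0.3, -0.4]
grip_width: 1.002
time: 26.6
position: [0.4512, 0.1182, 0.3511]
tool_rot: [0.001, 1.57, 0.0]
ft_force: [-0.4, 0.2, 0.3]
grip_width: 1.003
[0.4511 0.1183 0.351 ] 26.7
[0.4511, 0.1183, 0.351] [0.0004, 1.5697, 0.0003]
[0.451  0.1183 0.3509]
lid wrist 0.72 3220
   ['wrist'] [0.449  0.1227] 0.03
```

View pics/s6.png

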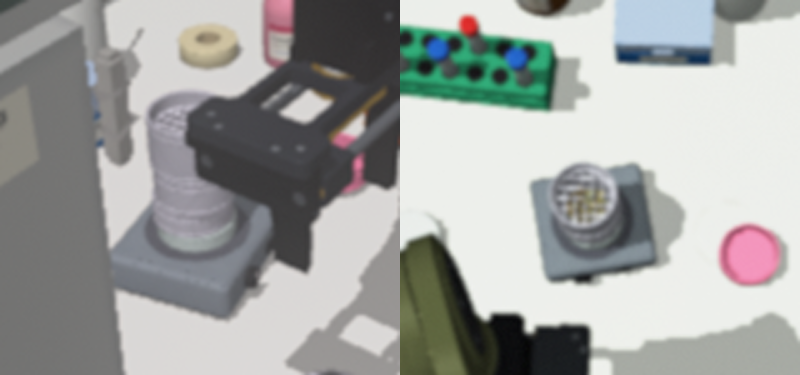

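View pics/w10.png

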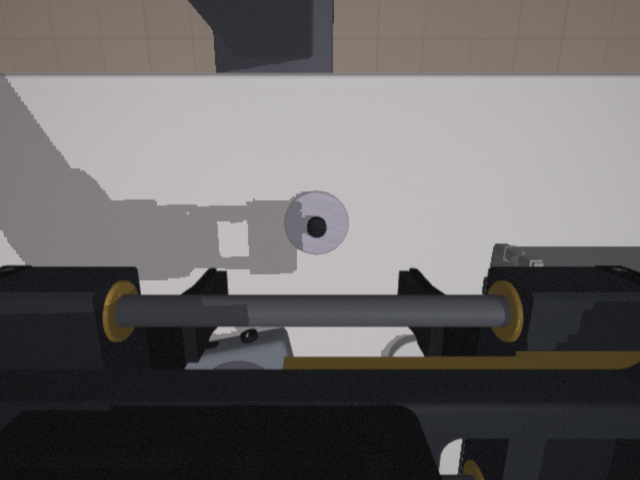

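```bash
python3 - <<'E'
from h import *
im=cv2.imread('pics/w10.png');g=cv2.cvtColor(im,cv2.COLOR_BGR2GRAY)[195:255,285:350];m=(g<60);ys,xs=np.nonzero(m);print(xs.min()+285,xs.max()+285,ys.min()+195,ys.max()+195,xs.mean()+285,ys.mean()+195)
s=dict(position=np.array([.4511,.1183,.351]),tool_rot=np.array([.0004,1.5697,.0003]));c=cam('wrist',s)
print(atz(c,(xs.mean()+285,ys.mean()+195),.027))
# knob in scene image (initial) for height
im=cv2.imread('pics/scene0.png');g=cv2.cvtColor(im,cv2.COLOR_BGR2GRAY)[295:320,310:335];ys2,xs2=np.nonzero(g<90);q=(xs2.mean()+310,ys2.mean()+295);print(q,len(xs2))
print(tri([(c,(xs.mean()+285,ys.mean()+195)),(cam('scene'),q)]))
E
```

```text
307 325 217 236 316.00958466453676 226.59744408945687
[0.44985512 0.12273827 0.027     ]
(np.float64(322.0851063829787), np.float64(305.43617021276594)) 94
(array([0.44960297, 0.12264207, 0.02668623]), [0.00032912249605918185, 0.0003291224960592836])
```

```bash
python3 -m crank '[50,4.2,-1.4,0,0,0,87, 50,0,0,0,0,0,87, 30,0,0,0,0,0,87, 15,0,0,0,0,0,87, 0,0,0,0,0,0,87]';  python3 -m crank '[4,0,0,0,0,0,40, 3,0,0,0,0,0,40, 0,0,0,0,0,0,40, 0,0,0,0,0,0,40, 0,0,0,0,0,0,40]'; python3 wl.py pics/w11.png
```

```text
time: 27.48
position: [0.4492, 0.1224, 0.205]
tool_rot: [-0.001, 1.572, -0.001]
ft_force: [-0.3, -0.3, 0.5]
grip_width: 0.999
time: 28.1
position: [0.4493, 0.1225, 0.1984]
tool_rot: [0.0, 1.571, 0.0]
ft_force: [-0.1, 0.2, -0.9]
grip_width: 0.523
[0.4493, 0.1225, 0.1984] [0.0, 1.5705, 0.0005]
```

View pics/w11.png

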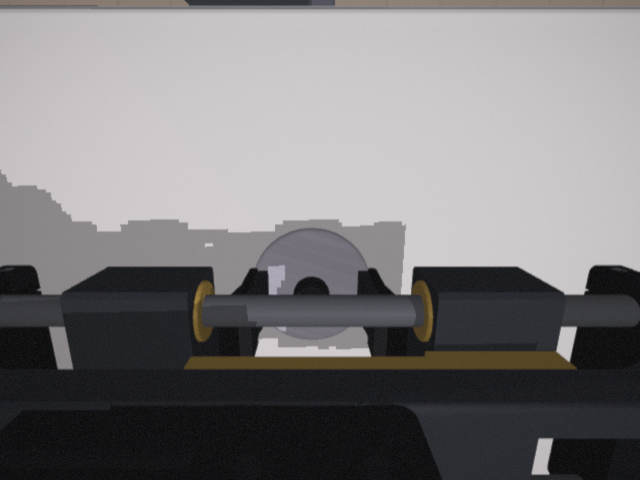

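```bash
python3 -m crank '[0,0,0,0,0,0,12, 0,0,0,0,0,0,12, 0,0,0,0,0,0,12, 0,0,0,0,0,0,12, 0,0,0,0,0,0,12]' 30; python3 -m crank '[-20,0,0,0,0,0,12, -60,0,0,0,0,0,12, -60,0,0,0,0,0,12, -50,0,0,0,0,0,12, 0,0,0,0,0,0,12]';  python3 wl.py pics/w12.png
```

```text
time: 28.78
position: [0.4493, 0.1225, 0.1983]
tool_rot: [-0.0, 1.571, 0.0]
ft_force: [0.9, 0.7, -0.1]
grip_width: 0.195
time: 29.4
position: [0.4505, 0.1225, 0.392]
tool_rot: [0.004, 1.565, 0.005]
ft_force: [0.0, -0.2, -1.1]
grip_width: 0.2
[0.4505, 0.1225, 0.392] [0.004, 1.5646, 0.0046]
```

View pics/w12.png

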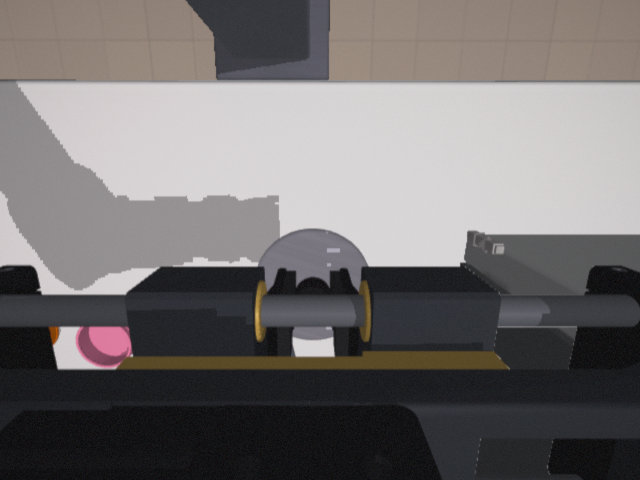

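```bash
python3 -m crank '[0,-19,43.5,0,0,0,12, 0,-19,43.5,0,0,0,12, 0,-19,43.5,0,0,0,12, 0,-19.5,43.5,0,0,0,12, 0,0,0,0,0,0,12]'; python3 -m crank '[15,0,0,0,0,0,12, 12,0,0,0,0,0,12, 4,0,0,0,0,0,12, 0,0,0,0,0,0,12, 0,0,0,0,0,0,12]'; python3 sc.py pics/s7.png
```

```text
time: 30.08
position: [0.6247, 0.0433, 0.3843]
tool_rot: [-0.001, 1.575, -0.01]
ft_force: [0.4, 0.5, -1.0]
grip_width: 0.199
time: 30.7
position: [0.6233, 0.0463, 0.358]
tool_rot: [-0.0, 1.57, 0.001]
ft_force: [-0.1, 0.0, -1.0]
grip_width: 0.192
[0.6234 0.0461 0.3579] 30.8
```

View pics/s7.png

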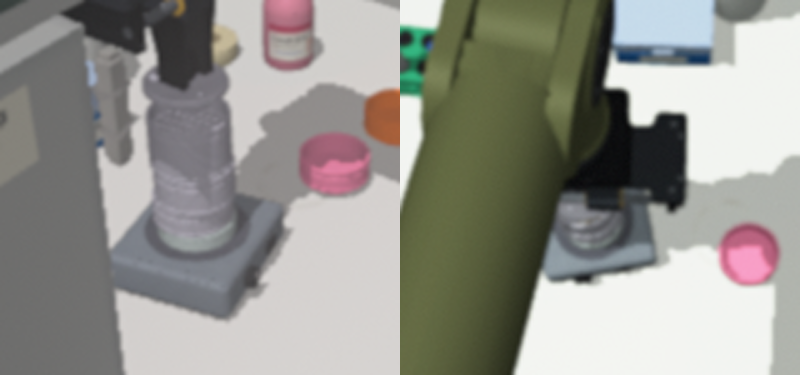

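Aligned. Lower 21 mm to 0.336.

```bash
python3 -m crank '[8,0,0.5,0,0,0,12, 5,0,0,0,0,0,12, 4,0,0,0,0,0,12, 2,0,0,0,0,0,12, 1,0,0,0,0,0,12]'; python3 -m crank '[1,0,0,0,0,0,12, 1,0,0,0,0,0,12, 0.5,0,0,0,0,0,12, 0,0,0,0,0,0,12, 0,0,0,0,0,0,12]'
```

```text
time: 31.42
position: [0.6238, 0.046, 0.3371]
tool_rot: [-0.0, 1.571, 0.0]
ft_force: [-0.1, -0.3, -1.3]
grip_width: 0.198
time: 32.05
position: [0.6241, 0.0458, 0.3362]
tool_rot: [0.0, 1.569, 0.001]
ft_force: [-1.9, -0.2, 7.0]
grip_width: 0.196
```

```bash
python3 -m crank '[0,0,0,0,0,0,50, 0,0,0,0,0,0,50, 0,0,0,0,0,0,50, -20,0,0,0,0,0,50, -50,0,0,0,0,0,50]'; python3 -m crank '[-50,0,0,0,0,0,50, 0,-40,-30,0,0,0,50, 0,-40,-30,0,0,0,50, 0,-40,-30,0,0,0,50, 0,-40,-30,0,0,0,50]';python3 -m crank '[0,-40,0,0,0,0,50, 0,0,0,0,0,0,50, 0,0,0,0,0,0,50, 0,0,0,0,0,0,50, 0,0,0,0,0,0,50]'; python3 sc.py pics/s8.png; python3 - <<'E'
from h import *
cv2.imwrite('pics/top9.png',ctrl.get_image('top')[:,:,::-1])
E
python3 wl.py pics/w13.png
```

```text
time: 32.67
position: [0.6231, 0.0464, 0.4044]
tool_rot: [-0.001, 1.575, -0.001]
ft_force: [0.5, 0.3, -0.4]
grip_width: 0.564
time: 33.3
position: [0.5028, -0.1161, 0.4556]
tool_rot: [0.001, 1.57, -0.001]
ft_force: [0.2, -0.2, 0.9]
grip_width: 0.572
time: 33.92
position: [0.5042, -0.1529, 0.4547]
tool_rot: [-0.002, 1.571, 0.001]
ft_force: [-0.0, 0.5, 0.1]
grip_width: 0.575
[ 0.5041 -0.1533  0.4547] 34.025
[0.504, -0.1535, 0.4547] [-0.001, 1.5711, 0.0006]
```

View pics/s8.png

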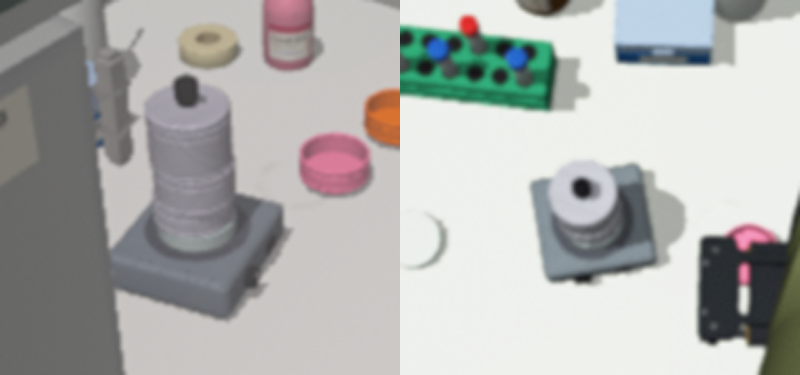

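View pics/top9.png

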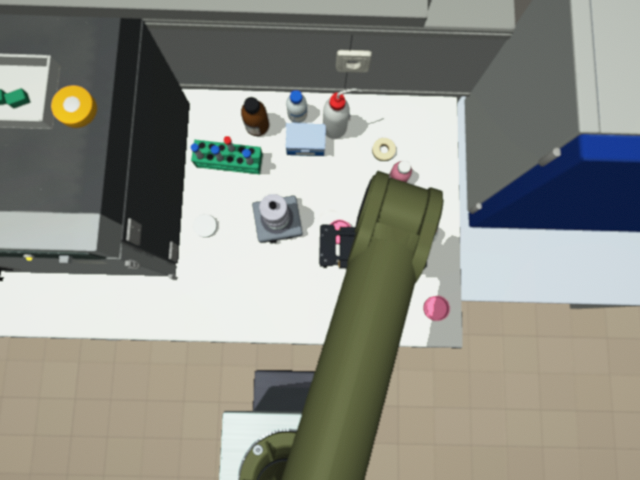

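View pics/w13.png

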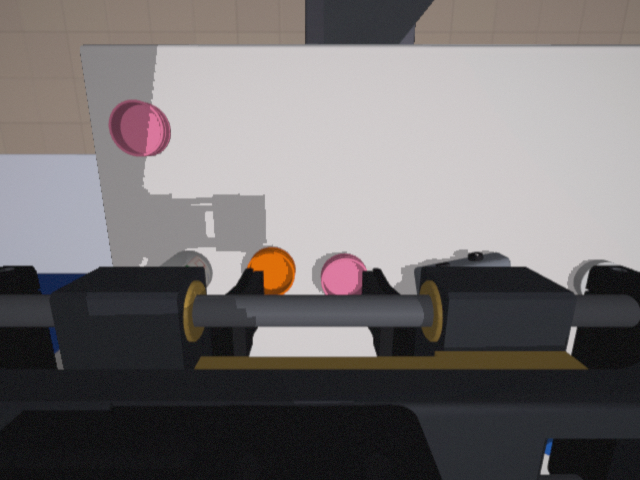

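```bash
python3 - <<'E'
from h import *
def dark(n,b):
    im=ctrl.get_image(n);g=cv2.cvtColor(im,cv2.COLOR_RGB2GRAY)[b[2]:b[3],b[0]:b[1]];y,x=np.nonzero(g<90);return x.mean()+b[0],y.mean()+b[2],len(x)
a=dark('scene',(255,275,177,196));b=dark('top',(266,281,198,213));print(a,b)
print(tri([(cam('scene'),a[:2]),(cam('top'),b[:2])]))
ctrl.close_job()
E
```

```text
(np.float64(264.1333333333333), np.float64(186.2), 90) (np.float64(272.4418604651163), np.float64(204.93023255813952), 43)
(array([0.62664376, 0.04434259, 0.16151868]), [0.0008863572875739904, 0.0008863572875741404])
the job is handed in; nothing more can be done
```

I built the tower on the shaker in the order you asked: pan in the collar, then the fine sieve, the coarse sieve and the lid. I handed the job in at about 34 s, with the gripper clear of the tower.

- **Seating:** each piece was lowered until it touched. The tool stopped within 0.5 mm of the computed seated height: 0.2310, 0.2562, 0.2928 and 0.3362 m against 0.2311, 0.256, 0.293 and 0.3363 m. The contact force at the checks stayed under 15 N.
- **Final pictures:** the last scene and top views show a straight, upright stack with even seams.
- **Lid height:** the knob's centre measures 0.1615 m high; a fully seated lid would put it at 0.162 m.
- **Disagreement:** that last check put the knob about 3 mm off the collar axis in x, (0.6266, 0.0443) against about (0.6235, 0.0457). I put this down to the calibration error and the small dark spot in the picture, since the height and the pictures agree.
- **Bystanders and look-alikes:** I did not approach the bottles, the petri dish or the pink and orange look-alikes. The petri dish and small bottle are in place in the last top picture. The arm hid the tall bottle there, so the only check on it is a partial view from the wrist camera.

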